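# Open the two-button equipment case

### The job

Open the camera-equipment case: press its two round release buttons down fully and together, one fingertip on each, and hold them down until the lid springs up, then let go and draw back, leaving the lid standing ajar. Do not press the small square key between the buttons, and leave the things around and on the case where they are, without picking anything up.

Things in the scene. Friction and masses are not known exactly. Their poses are not given: they have to be found in the camera images.
- case: grey steel case fixed to the table, 240 (x) x 260 (y) x 88 high. Origin at the centre of its underside; its -x side is the front, z is up. The front 82 mm is a flat control deck, its top 88 mm above the table, with a row of three controls along y, 79 mm in front of the origin: round button at y = +33, square key at y = 0, round button at y = -33. The lid covers the rest. Film can and battery stand on the deck about 100 mm either side of the middle, none taller than 34 mm.
- left_cap: left round release button (the +y one of the case): plain metal cylinder, diameter 24, standing 12 above the deck. Origin at the centre of its top face, moves with the button. The two button centres are 66 apart; fingers set to that spacing (centre to centre) press both at once.
- right_cap: right round release button (the -y one), same as the left: diameter 24, 12 above the deck, origin at the centre of its top face.
- left_button (a joint): how far the left round button is pressed, m: 0 up, 0.006 fully down (its top is then still 6 mm above the deck). Sprung: about 1.2 N to start, 4 N fully down, so both together take about 8 N on the hand. Springs back within about a second of letting go.
- right_button (a joint): the same for the right round button.
- centre_key (a joint): how far the small square key (14 x 14, standing 6 mm above the deck, midway between the round buttons) is pressed, m: 0 up, 0.003 down. Not to be pressed.
- centre_key_top (a point): centre of the square key's top face.
- lid (a joint): opening of the aluminium lid, rad: 0 shut, 0.42 its stop. Hinged along the back (+x) of the case, its free edge next to the deck. Locked at 0 until BOTH round buttons have been held fully down for about 2 s (a damped latch; with either one up it stays locked, and it resets when one is let go); then springs up by itself in about 1 s and stays at its stop, even after the buttons are let go.
- lid_edge (a point): middle of the lid's free front edge (top face), 44 mm behind the line of the buttons; 88 mm above the table when shut, about 150 when sprung up. A low black pull, 10 high, lies on the lid 25 mm behind the edge; it is not needed.
- camera: bystander: black and silver camera standing upright, 130 long, 90 high, origin under its centre
- steel_cup: bystander: steel cup, 80 across, 100 high, origin under its centre
- amber_bottle: bystander: amber glass bottle, 60 across, 190 high, origin under its centre
- film_can: bystander: black film can standing on the deck near one end of it, 30 across, 34 high, origin under its centre
- battery: bystander: grey camera battery lying on the deck near the other end, 36 x 30 x 18 high, origin under its centre
- lens_cap: bystander: black lens cap on the table in front of the case, 58 across, 9 high, origin under its centre
- brush: bystander: brush lying on the table in front of the case, origin under it

How it is judged:
On the way, in this order (a step that is already met when the one before it is completed fails the run):
1. both round buttons are down together (more than 4 mm each), a finger on each (value of joint each of left_button, right_button above 0.004 m and contact force between the fingers and left_cap above 0.3 N and contact force between the fingers and right_cap above 0.3 N), for 0.2 s.
2. the lid springs open (more than 0.15 rad) while both buttons are still held down (value of joint lid above 0.15 rad and value of joint each of left_button, right_button above 0.0035 m), for 0.1 s.
At the end, for the whole second after the job is handed in: the lid stands ajar (more than 0.35 rad), both round buttons have come back up (less than 2.5 mm down), the square key is up, and every bystander is within 30 mm of where it stood (value of joint lid above 0.35 rad and value of joint each of left_button, right_button below 0.0025 m and value of joint centre_key below 0.001 m and distance of each of camera, steel_cup, amber_bottle, film_can, battery, lens_cap, brush from where it was at the start of the episode below 0.03 m); the robot touches nothing.
It fails at once if the square key is pressed (more than 1.5 mm) (value of joint centre_key above 0.0015 m).
It fails at once if a bystander is moved or lifted by more than 30 mm (distance of any of camera, steel_cup, amber_bottle, film_can, battery, lens_cap, brush from where it was at the start of the episode above 0.03 m).
It also fails if it takes over 32 s, if anything falls off the work surface, if the arm or the gripper's body presses on something with over 40 N, if the wrist force passes 120 N, or if a joint passes its speed limit or range.

### The arm

A 6-joint arm with a two-finger parallel gripper is mounted at the origin on the work surface. World frame = base frame: x ahead of the robot, y to its left, z up, the work surface at z = 0. Lengths are in m, angles in rad, forces in N, time in s.
With the tool pointing down it reaches from about 0.375 to 0.9 m from the base axis. Payload 3.1 kg.
Tool frame: the origin (TCP) lies midway between the tips of the shut fingers; the grasp point (between the pads) lies 19 mm behind it; z points along the fingers, y is the line along which they close (so a half turn about z gives the same grasp; the last joint's range is limited). The gripper opens to 87 mm and grips with 3 to 60 N. Pads are 19 mm wide; open, the fingers measure 117 mm over their backs; the gripper's body (75 mm by 190 mm) begins 51 mm behind the grasp point.
Start: joints at [1.081, 0.527, 1.433, -0, 1.181, -0.178], TCP at [0.191, 0.595, 0.223] pointing down, gripper open.
Joint ranges: [-3.08, 3.08], [-0.75, 2.2], [0.22, 2.44], [-1.43, 4.57], [0, 2.65], [-2.85, 2.85]. Speed limits (rad/s): [2.79, 2.79, 3.14, 3.14, 3.14, 3.14].

### API

Orientations are given as a 3x3 rotation matrix whose columns are the frame's x, y, z axes.
In Python, from station import get_state, get_image, close_job, search_frame, regions_of, landmark_of gives the robot as it stands.
- The arm moves only by the tool arm_command, never from a script. Its argument "motion" is one flat list of numbers, 6 for each row, row after row: the shift along the world's x, y, z in mm, then the turn, a rotation vector about the world's x, y, z in units of 8 degrees (1.0 is 8 degrees). A call has 1 to 12 rows; each row is the pose to reach, as a shift and turn from the pose commanded when the call began; what a row does not reach only later rows make up. A row lasts 1/10 s, in which the tool goes at most 50 mm and 8.59 degrees, less where a joint would pass 70% of its speed; a pose out of reach is approached as far as the arm can. A call with a gripper value outside its range is refused whole. "hand" is the finger opening in mm, from 0 to 87, set as the call begins (left out, the last holds). The fingers move at their own pace and stop on an object; the grip force is fixed at half the most. Time passes only in rows, so rows that repeat a pose let the fingers close. It gives the time, the measured TCP pose, the force, the opening and the grip force at its end, in the units of the state.
- get_state(): the state, without advancing time (a new reading comes with each control period).
- get_image(name): name is "scene" or "top"; returns a dict with "color" (480x640x3 uint8, red, green, blue), "z_map" (480x640 float32, m along the optical axis (not along the pixel's ray), 0 where there is no reading), "mtx" (3x3 intrinsics, pixels), "R" (3x3) and "t" (3): a world point X has camera coordinates R X + t. Camera axes: x right, y down, z forward; pixel columns grow to the right and rows downward; lengths in m; the calibration is good to about 2 mm. A picture is of the moment at which its call begins.
- close_job(): hands the job in; it is judged then, once.
Trained networks look in the newest picture that a camera, given by its name, has taken for a name from the list of things; names that differ only in an ending like _2 or _b are one class to them, and where a whole thing is asked for, a point or a joint stands for the part that bears it (a point fixed in the world has none). Each returns a list of dicts, best first, with "conf" (0 to 1); they miss things now and then, are a little off and sometimes report something else, mostly with a low value. They report only what shows in the picture. A call takes as long as a camera call.
- search_frame(camera, thing): "uv" ([column, row] in pixels, amid what is visible of it).
- regions_of(camera, thing): "mask" (480x640 bool, what is visible of it) and "uv" ([column, row] in pixels, amid what is visible of it).
- landmark_of(camera, thing): "uv" ([column, row] in pixels: a listed point, or the origin of a listed thing).
The state is a dict: "time_s": time; "joint_pos": joint angles; "qvel": joint speeds; "tau": joint torques, N m; "eef_pos": TCP position; "eef_rot": TCP orientation; "contact_force": force on the tool from outside, world axes, zero at the start; "wrist_torque": the same for the moment, N m; "grip_width": finger opening in m; "gripper_force": force on a finger pad.
Only numpy, scipy, OpenCV 4.12 (cv2) and the standard library are available. Lean on these libraries where they do the work, as an engineer would, in place of code of your own. Each camera call takes 0.05 s, during which the arm holds its last target. There are 200 camera calls.

## Working session

There is one attempt and no reset: what is moved stays moved. The work goes in short steps, Python scripts to look and compute and a tool call to move; the robot and the scene stay as the last step left them, time stands still between calls to the robot, and variables do not carry over. Pictures are saved under pics/ and viewed, at most 10 in all, crops included, and the job is handed in when it is done.

Besides the shell and the picture viewer there is one more tool, called by a JSON object that holds its "api" and its "payload". arm_command: Moves the arm, as the interface text tells. Its arguments: {"type":"object","properties":{"motion":{"type":"array","items":{"type":"number"}},"hand":{"type":"number"}},"required":["motion"]}

```bash
mkdir -p pics; cat > h.py <<'E'
import numpy as np, cv2
from station import *
def world(im,uv,win=2):
    u,v=int(round(uv[0])),int(round(uv[1]))
    z=im["z_map"][max(v-win,0):v+win+1,max(u-win,0):u+win+1]; z=np.median(z[z>0])
    c=np.linalg.inv(im["mtx"])@[uv[0],uv[1],1]*z
    return im["R"].T@(c-im["t"])
def save(im,name,crop=None,s=1):
    c=im["color"][:,:,::-1]
    if crop: c=c[crop[1]:crop[3],crop[0]:crop[2]]
    cv2.imwrite("pics/"+name,cv2.resize(c,None,fx=s,fy=s))
E
python3 - <<'E'
from h import *
np.set_printoptions(precision=4,suppress=True)
s=get_state(); print(s["time_s"],s["eef_pos"],s["eef_rot"],s["contact_force"],s["grip_width"])
for n in ["scene","top"]:
    im=get_image(n); save(im,n+"1.png")
    for t in ["left_cap","right_cap","centre_key_top","lid_edge","film_can","battery","amber_bottle","steel_cup","camera"]:
        for d in landmark_of(n,t)[:2]: print(n,t,d["conf"],d["uv"],world(im,d["uv"]))
E
```

```text
0.0 [0.1907 0.5944 0.2216] [[-0.9521  0.3058 -0.001 ]
 [ 0.3058  0.9521 -0.0019]
 [ 0.0004 -0.0021 -1.    ]] [-1.1656  0.097  -0.0456] 0.0868082284108019
scene left_cap 0.66 [261.4, 224.8] [ 0.5043 -0.0468  0.0993]
scene right_cap 0.51 [230.6, 242.8] [ 0.5032 -0.111   0.0985]
scene centre_key_top 0.63 [247.6, 235.4] [ 0.5042 -0.0771  0.092 ]
scene lid_edge 0.82 [260.5, 256.5] [ 0.5514 -0.0806  0.0866]
scene film_can 0.78 [291.4, 211.4] [0.5131 0.0124 0.1008]
scene film_can 0.56 [263.4, 200.7] [0.4059 0.0115 0.0081]
scene battery 0.96 [200.6, 269.9] [ 0.5225 -0.182   0.1048]
scene amber_bottle 0.56 [195.4, 369.7] [ 0.6532 -0.2766  0.0601]
scene steel_cup 0.55 [141.1, 331.2] [ 0.5398 -0.3178  0.0596]
scene camera 0.73 [373.3, 210.9] [0.5721 0.1594 0.0427]
top left_cap 0.47 [366.9, 269.9] [ 0.5042 -0.0435  0.0998]
top right_cap 0.59 [262.8, 252.9] [0.5414 0.1758 0.0824]
top right_cap 0.47 [402.8, 269.5] [ 0.5053 -0.1183  0.0996]
top centre_key_top 0.59 [385.2, 272.8] [ 0.499  -0.0824  0.0912]
top lid_edge 0.67 [384.3, 250.7] [ 0.5464 -0.0816  0.0853]
top film_can 0.53 [339.4, 270.1] [0.5016 0.0143 0.122 ]
top film_can 0.31 [384.1, 271.1] [ 0.5024 -0.0799  0.0937]
top battery 0.77 [427.8, 266.7] [ 0.5107 -0.1695  0.1058]
top amber_bottle 0.71 [461.9, 222.1] [ 0.608  -0.2473  0.0876]
top camera 0.71 [261.8, 256.6] [0.535  0.1792 0.0687]
```

```bash
python3 - <<'E'
from h import *
np.set_printoptions(precision=4,suppress=True)
for n in ["scene","top"]:
    im=get_image(n); v,u=np.mgrid[:480,:640]; z=im["z_map"]
    P=(np.stack([u*z,v*z,z],-1)@np.linalg.inv(im["mtx"]).T-im["t"])@im["R"]
    for nm,c in [("L",(.504,-.046)),("R",(.504,-.113))]:
        m=(z>0)&(abs(P[...,2]-.1)<.004)&(np.hypot(P[...,0]-c[0],P[...,1]-c[1])<.024)
        q=P[m]; print(n,nm,m.sum(),q.mean(0),(q.min(0)+q.max(0))/2,np.ptp(q,0), u[m].mean(),v[m].mean())
im=get_image("top"); save(im,"crop1.png",(300,200,500,320),4)
E
```

```text
scene L 113 [ 0.5034 -0.0453  0.0991] [ 0.5021 -0.045   0.0998] [0.0237 0.0228 0.0074] 261.83185840707966 224.12389380530973
scene R 119 [ 0.5072 -0.1109  0.099 ] [ 0.5064 -0.1112  0.0995] [0.0233 0.022  0.0068] 231.7983193277311 244.2016806722689
top L 94 [ 0.5017 -0.0456  0.0994] [ 0.5012 -0.052   0.0999] [0.0231 0.0338 0.0077] 367.8936170212766 271.1276595744681
top R 92 [ 0.5049 -0.111   0.1   ] [ 0.5077 -0.1127  0.1   ] [0.0315 0.0252 0.0078] 399.32608695652175 269.6521739130435
```

View pics/crop1.png

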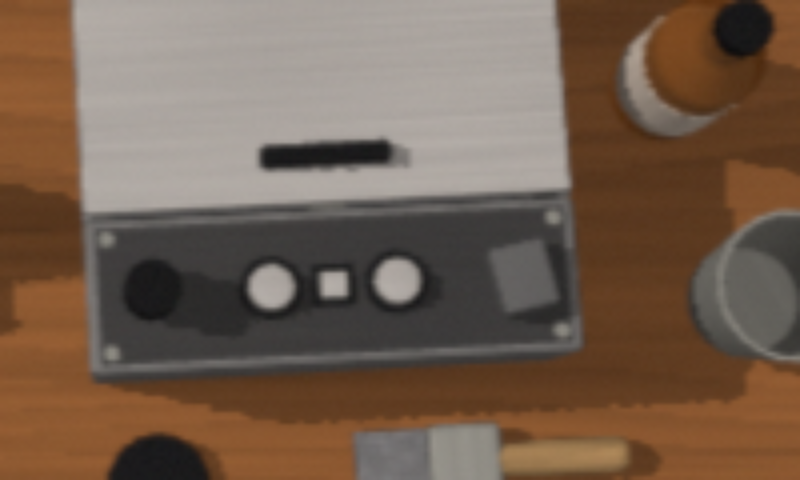

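View pics/scene1.png

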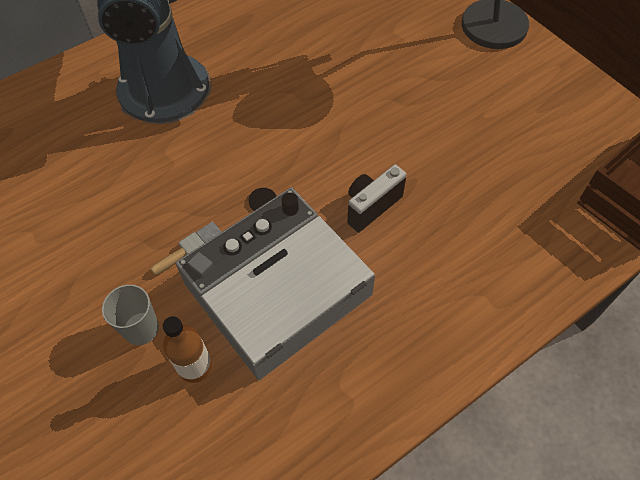

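{"api": "arm_command", "payload": {"motion": [5,-10,0,0,0,0.04,13,-27,0,0,0,0.1,25,-54,0,0,0,0.2,41,-87,0,0,0,0.33,57,-121,0,0,0,0.46,75,-161,0,0,0,0.61,94,-202,0,0,0,0.77,113,-242,0,0,0,0.92,132,-282,0,0,0,1.07,151,-323,0,0,0,1.22,166,-356,0,0,0,1.35,179,-383,0,0,0,1.45], "hand": 51}}

```text
time_s: 2.35
eef_pos: [0.3704, 0.2096, 0.2228]
eef_rot: [[-0.994, 0.109, 0.0], [0.109, 0.994, -0.0], [-0.0, -0.0, -1.0]]
contact_force: [1.0, -0.4, 0.6]
grip_width: 0.051
gripper_force: 0.0
```

{"api": "arm_command", "payload": {"motion": [15,-32,0,0,0,0.12,33,-70,0,0,0,0.27,50,-108,0,0,0,0.42,68,-145,0,0,0,0.57,85,-183,0,0,0,0.7,100,-215,0,0,0,0.82,113,-242,0,0,0,0.93,123,-264,0,0,0,1.02,130,-280,0,0,0,1.07,135,-289,0,0,0,1.1,135,-289,0,0,0,1.1,135,-289,0,0,0,1.1]}}

```text
time_s: 3.55
eef_pos: [0.5043, -0.0764, 0.2225]
eef_rot: [[-0.999, -0.045, -0.001], [-0.045, 0.999, 0.001], [0.001, 0.001, -1.0]]
contact_force: [-0.7, 0.3, 0.7]
grip_width: 0.0508
gripper_force: 0.0
```

{"api": "arm_command", "payload": {"motion": [0,-1,-8,0,0,0,0,-1,-25,0,0,0,0,-1,-45,0,0,0,0,-1,-65,0,0,0,0,-1,-80,0,0,0,0,-1,-91,0,0,0,0,-1,-97,0,0,0,0,-1,-100,0,0,0,0,-1,-100,0,0,0,0,-1,-100,0,0,0]}}

```text
time_s: 4.55
eef_pos: [0.5055, -0.0781, 0.1231]
eef_rot: [[-0.999, -0.045, 0.001], [-0.045, 0.999, -0.0], [-0.001, -0.0, -1.0]]
contact_force: [0.6, 0.0, -0.2]
grip_width: 0.051
gripper_force: 0.0
```

```bash
python3 - <<'E'
from h import *
s=get_state(); print(s["eef_pos"],s["contact_force"],s["grip_width"])
im=get_image("scene"); save(im,"s2.png",(160,150,360,300),4)
for t in ["left_cap","right_cap","centre_key_top"]:
    for d in landmark_of("scene",t)[:1]: print(t,d["conf"],d["uv"],world(im,d["uv"]))
R,y=s["eef_rot"],s["eef_rot"][:,1]
for sg in (1,-1):
    p=s["eef_pos"]+sg*.033*y; c=im["mtx"]@(im["R"]@p+im["t"]); print("tip",p,c[:2]/c[2])
E
```

```text
[ 0.50552324 -0.07805532  0.12305823] [ 0.6429229   0.01066293 -0.18610152] 0.05100896224276107
left_cap 0.6 [262.3, 222.9] [ 0.50339519 -0.04403468  0.10203083]
right_cap 0.59 [230.2, 240.1] [ 0.49966731 -0.10926155  0.10134169]
centre_key_top 0.57 [249.3, 230.6] [ 0.49551367 -0.06837906  0.08854019]
tip [ 0.50402626 -0.04508929  0.12304176] [260.8993404  217.12819541]
tip [ 0.50702022 -0.11102134  0.1230747 ] [229.84007574 237.21938244]
```

View pics/s2.png

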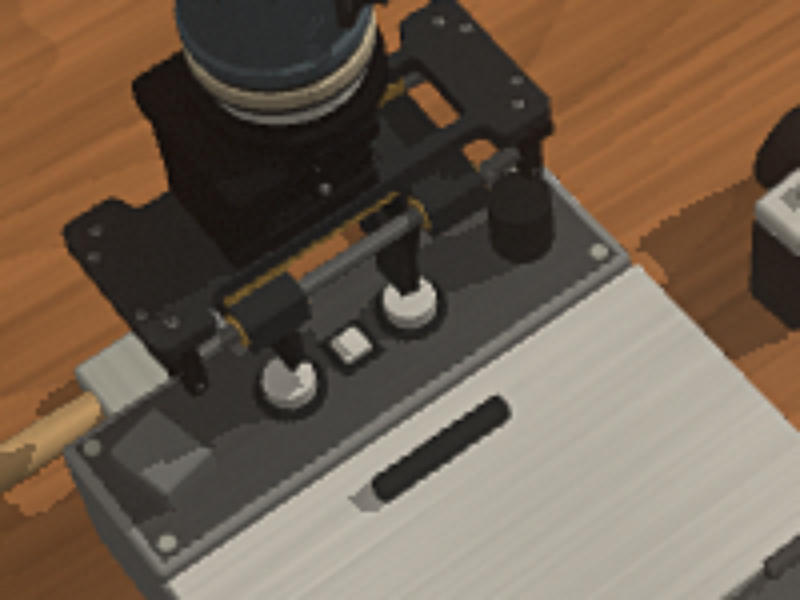

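The picture shows one fingertip above each cap: tips at crop (405,285) and (290,360), caps at (410,300) and (290,383). The key between them and the film can are clear, so I'm descending.

{"api": "arm_command", "payload": {"motion": [-1,0,-5,0,0,0,-1,0,-12,0,0,0,-1,0,-18,0,0,0,-1,0,-21,0,0,0,-1,0,-23,0,0,0,-1,0,-25,0,0,0,-1,0,-26,0,0,0,-1,0,-26,0,0,0]}}

```text
time_s: 5.55
eef_pos: [0.5036, -0.0778, 0.0967]
eef_rot: [[-0.999, -0.045, -0.001], [-0.045, 0.999, 0.0], [0.001, 0.0, -1.0]]
contact_force: [-2.6, -0.2, 5.8]
grip_width: 0.0508
gripper_force: 2.5
```

{"api": "arm_command", "payload": {"motion": [0,0,-1,0,0,0,0,0,-2,0,0,0,0,0,-3,0,0,0,0,0,-4,0,0,0,0,0,-4.5,0,0,0,0,0,-4.5,0,0,0]}}

```text
time_s: 6.15
eef_pos: [0.5036, -0.0778, 0.0943]
eef_rot: [[-0.999, -0.046, -0.0], [-0.046, 0.999, -0.0], [0.0, -0.0, -1.0]]
contact_force: [-5.8, 1.6, 20.2]
grip_width: 0.0506
gripper_force: 10.0
```

Both buttons are on their stops at 20 N. I'll hold there.

{"api": "arm_command", "payload": {"motion": [0,0,0,0,0,0,0,0,0,0,0,0,0,0,0,0,0,0,0,0,0,0,0,0,0,0,0,0,0,0,0,0,0,0,0,0,0,0,0,0,0,0,0,0,0,0,0,0,0,0,0,0,0,0,0,0,0,0,0,0,0,0,0,0,0,0,0,0,0,0,0,0]}}

```text
time_s: 7.35
eef_pos: [0.5036, -0.0778, 0.0942]
eef_rot: [[-0.999, -0.046, -0.0], [-0.046, 0.999, -0.0], [0.0, -0.0, -1.0]]
contact_force: [-4.4, 0.7, 20.6]
grip_width: 0.0512
gripper_force: 9.9
```

{"api": "arm_command", "payload": {"motion": [0,0,0,0,0,0,0,0,0,0,0,0,0,0,0,0,0,0,0,0,0,0,0,0,0,0,0,0,0,0,0,0,0,0,0,0,0,0,0,0,0,0,0,0,0,0,0,0,0,0,0,0,0,0,0,0,0,0,0,0,0,0,0,0,0,0,0,0,0,0,0,0]}}

```text
time_s: 8.55
eef_pos: [0.5036, -0.0778, 0.0943]
eef_rot: [[-0.999, -0.046, -0.0], [-0.046, 0.999, -0.0], [0.0, -0.0, -1.0]]
contact_force: [-5.7, 1.5, 20.3]
grip_width: 0.0508
gripper_force: 9.9
```

{"api": "arm_command", "payload": {"motion": [0,0,0,0,0,0,0,0,0,0,0,0,0,0,0,0,0,0,0,0,0,0,0,0,0,0,0,0,0,0,0,0,0,0,0,0,0,0,0,0,0,0,0,0,0,0,0,0,0,0,0,0,0,0,0,0,0,0,0,0,0,0,0,0,0,0,0,0,0,0,0,0]}}

```text
time_s: 9.75
eef_pos: [0.5036, -0.0778, 0.0943]
eef_rot: [[-0.999, -0.045, -0.0], [-0.045, 0.999, -0.0], [0.0, -0.0, -1.0]]
contact_force: [-5.7, 1.7, 19.7]
grip_width: 0.0508
gripper_force: 9.9
```

```bash
python3 - <<'E'
from h import *
s=get_state(); print(s["time_s"],s["eef_pos"],s["contact_force"],s["grip_width"])
im=get_image("scene"); save(im,"s3.png",(160,150,400,330),3)
for d in landmark_of("scene","lid_edge")[:1]: print(d["conf"],d["uv"],world(im,d["uv"]))
E
```

```text
9.75 [ 0.50363408 -0.07780135  0.0942516 ] [-5.6700078   1.71269863 19.69550481] 0.05083601689372135
0.88 [262.7, 242.1] [ 0.52929802 -0.06157544  0.08728307]
```

View pics/s3.png

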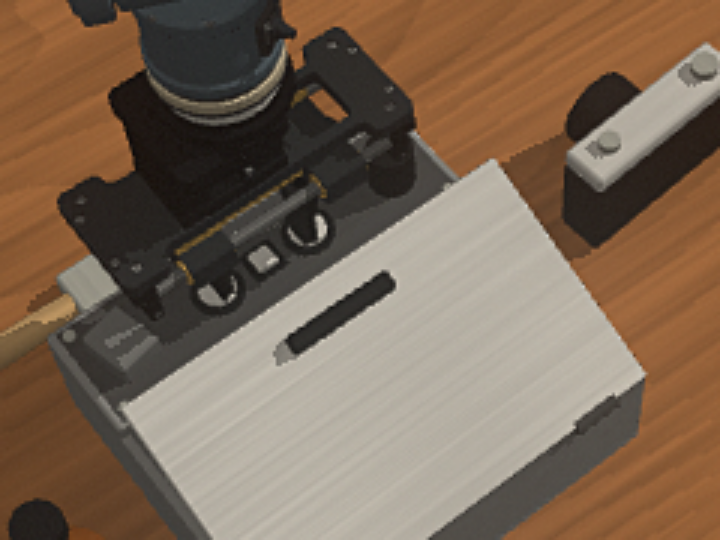

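The lid is up: its edge runs from crop (125,405) to (490,165), and both fingers are still on the caps at (218,288) and (307,228). I'll let go straight up.

{"api": "arm_command", "payload": {"motion": [0,0,3,0,0,0,0,0,8,0,0,0,0,0,18,0,0,0,-3,0,33,0,0,0,-6,0,53,0,0,0,-10,0,75,0,0,0,-15,0,95,0,0,0,-20,0,112,0,0,0,-25,0,124,0,0,0,-28,0,130,0,0,0,-30,0,132,0,0,0,-30,0,132,0,0,0]}}

```text
time_s: 11.05
eef_pos: [0.4737, -0.0779, 0.2238]
eef_rot: [[-0.999, -0.045, -0.001], [-0.045, 0.999, 0.0], [0.001, 0.0, -1.0]]
contact_force: [-0.2, 0.3, 0.3]
grip_width: 0.0511
gripper_force: 0.0
```

{"api": "arm_command", "payload": {"motion": [0,0,0,0,0,0,0,0,0,0,0,0,0,0,0,0,0,0,0,0,0,0,0,0,0,0,0,0,0,0,0,0,0,0,0,0,0,0,0,0,0,0,0,0,0,0,0,0,0,0,0,0,0,0]}}

```text
time_s: 11.95
eef_pos: [0.4741, -0.078, 0.2241]
eef_rot: [[-0.999, -0.045, 0.0], [-0.045, 0.999, -0.0], [-0.0, -0.0, -1.0]]
contact_force: [-0.3, 0.4, -0.1]
grip_width: 0.0512
gripper_force: 0.0
```

```bash
python3 - <<'E'
from h import *
np.set_printoptions(precision=4,suppress=True)
s=get_state(); print(s["time_s"],s["eef_pos"],s["contact_force"])
im=get_image("scene"); save(im,"s4.png",(100,130,420,370),2.5)
for t in ["left_cap","right_cap","lid_edge","film_can","battery"]:
    for d in landmark_of("scene",t)[:1]: print(t,d["conf"],d["uv"],world(im,d["uv"],1))
E
```

```text
11.95 [ 0.4741 -0.078   0.2241] [-0.3293  0.3743 -0.0823]
left_cap 0.63 [260.6, 224.2] [ 0.5022 -0.0472  0.0991]
right_cap 0.44 [232.1, 242.4] [ 0.5036 -0.1083  0.0978]
lid_edge 0.86 [260.9, 245.0] [ 0.5654 -0.0819  0.1484]
film_can 0.56 [293.7, 208.2] [0.5141 0.0173 0.1082]
battery 0.58 [198.9, 268.0] [ 0.5179 -0.1826  0.1054]
```

View pics/s4.png

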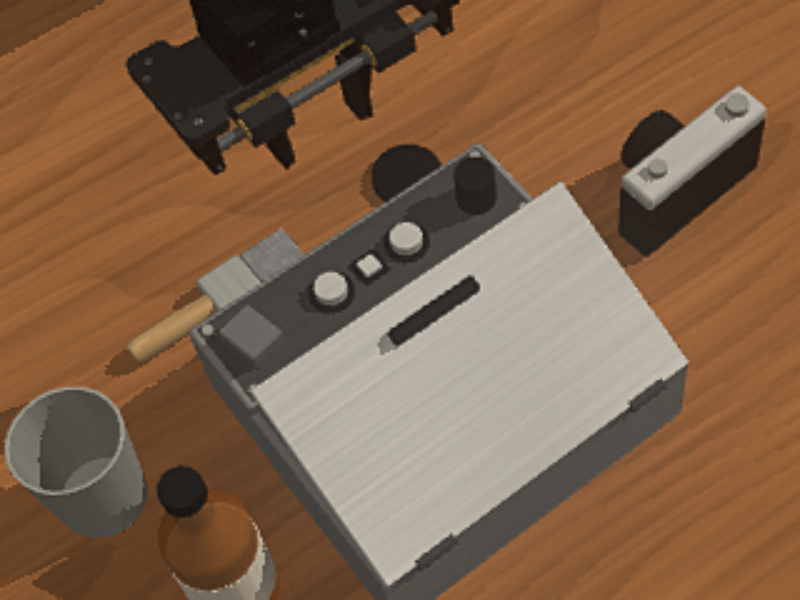

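The lid stands ajar (edge at about (410,290), z 0.148). Both caps are back up at (330,288) and (405,238), the key is up, nothing around the case has moved, and the gripper is clear.

```bash
python3 -c "
from station import *
print(close_job())"
```

```text
the job is handed in; nothing more can be done
None
```

The job is handed in: both buttons were pressed together and held until the lid sprang up, then released; the lid was left ajar (edge at 148 mm), the key looked unpressed and nothing around the case looked moved in the last picture, though the hand-in returned no verdict.

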